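Zero the dial thickness gauge on the master bar and gauge the new dough guide bar

ROBOT

A 7-joint arm with a two-finger parallel gripper is mounted at the origin on a cart in front of the work surface, level with it; the furniture and walls round the work are solid. World frame = base frame: x ahead of the robot, y to its left, z up, the work surface at z = 0. Lengths are in m, angles in degrees, forces in N, time in s.
With the tool pointing down it reaches from about 0.425 to 0.95 m from the base axis. Payload 4.7 kg.
Tool frame: the origin (TCP) lies at the very end of the fingers, on their centre line; the grasp point (between the pads) lies arm.hold_point_z behind it (arm.hold_point_z is the distance from the TCP to the grasp point, in m); z points along the fingers, x is the direction in which the jaws open and shut, and the axes are right-handed (so a half turn about z gives the same grasp; the last joint's range is limited). The gripper opens to 87 mm and grips with 3 to 60 N. Pads are 19 mm wide; open, the fingers measure 117 mm over their backs; the gripper's body (75 mm by 190 mm) begins 51 mm behind the grasp point.
Start: joints at [-75.625, 26.849, -2.785, 87.806, 1.381, 65.374, -4.715], TCP at [0.186, 0.649, 0.223] pointing down, gripper open.
Joint ranges: [-148.3, 148.3], [-19.14, 114.17], [-79.39, 73.82], [5.75, 140.21], [-59.74, 239.74], [12.07, 113.84], [-152.46, 152.46]. Speed limits (degrees/s): [147.25, 147.25, 180, 180, 180, 180, 180].

INTERFACE

Orientations are given as a 3x3 rotation matrix whose columns are the frame's x, y, z axes.
In Python, from station import readout, eyes, arm gives the robot as it stands.
- The arm moves only by the tool jog_arm, never from a script. Its argument "increments" is a list of rows, each a list of 5 numbers: the shift along the tool's x, y, z in units of 30 mm (1.0 is 30 mm), then the turn about the tool's z in units of 5 degrees (1.0 is 5 degrees), then the closure, from -1 (fully open) to 1 (shut), so that 0 is half open. A call has 1 to 10 rows; each row shifts and turns the commanded pose from where the row before left it, along the tool's axes as they then stand; what a row does not reach is not made up. A row lasts 1/12 s, in which the tool goes at most 41.7 mm and 7.16 degrees, less where a joint would pass 70% of its speed; a pose out of reach is approached as far as the arm can. A call is refused whole if a number of a shift passes 1 or a number of a turn 1, either way. A call with a gripper value outside its range is refused whole. The fingers move at their own pace and stop on an object; "grip_force" is the grip in N (left out, the last holds). Time passes only in rows, so rows that do not move let the fingers close. It gives the time, the measured TCP pose, the force and the opening at its end, in the units of the state.
- readout.state(): the state, without advancing time (a new reading comes with each control period).
- eyes.read_camera(name): name is "scene" or "top" or "wrist"; returns a dict with "pixels" (384x512x3 uint8, blue, green, red), "fx", "fy", "cx", "cy" (pixels), "k1" (the pictures are not rectified: a ray, as slopes to the right and down, at radius r is drawn at 1 + k1 r^2 times it, then the intrinsics apply), "origin" and "attitude" of the camera in the world; the wrist camera has in their place "tool_from_camera" (4x4, takes a point from camera to tool coordinates, whose origin is the TCP and whose axes are the tool frame's). Camera axes: x right, y down, z forward; pixel columns grow to the right and rows downward; lengths in m; the calibration is good to about 2 mm. A picture is of the moment at which its call begins: read the wrist's pose just before it. There is no depth.
- arm.sign_off(): hands the job in, once; it reports no verdict.
The state is a dict: "t": time; "qpos": joint angles; "joint_vel": joint speeds; "joint_efforts": joint torques, N m; "tcp_pos": TCP position; "eef_rot": TCP orientation; "contact_force": force on the tool from outside, world axes, zero at the start; "torque": the same for the moment, N m; "finger_gap": finger opening in m.
Only numpy, scipy, OpenCV 4.12 (cv2) and the standard library are available. Lean on these libraries where they do the work, as an engineer would, in place of code of your own. Each camera call takes 0.05 s, during which the arm holds its last target. There are 200 camera calls.

TASK

The metal master bar is in the dial thickness gauge. Turn the dial's rim until the arrowhead on the dial stands at the needle tip and let go; then draw the master bar out, lay it flat on the worktop clear of the gauge, and slide the thick wooden guide bar in under the sprung foot, nose first, until it is pressed home against the stop screw at the end, and leave it lying there. Press it home gently (no more than about 10 N on the stop), do not disturb the dial's zero, and leave the thin wooden bar and the notebook alone.

Things in the scene. Friction and masses are not known exactly. Their poses are not given: they have to be found in the camera images.
- gauge: Dial thickness gauge, fixed: base 160 x 84 mm, 15 mm high, steel bed on it, column at the back, upward-facing round dial on an arm (top 99 mm, case underside 56 mm over the worktop). Origin: on the worktop straight under the foot's axis. Own -x points out of the mouth where bars go in, +x to the end stop and the column, z up. Base from x = -50 to 110 mm.
- gauge_bed (a point): Point of the steel bed's top on the foot's axis, 16 mm over the worktop; axes as the gauge. The bed reaches from x = -50 to 58 mm. Two guide rails, 8.5 mm high, leave a channel 31 mm wide from x = -30 to 25 mm; from x = -30 out to -50 mm they flare open to about 44 mm. Bars slide in along +x between them.
- gauge_stop: End stop bracket, fixed on the bed; origin: middle of the lower edge of its front face, 48 mm beyond the foot's axis; axes as the gauge. A stop screw stands out of it towards the bar; its round end (11 mm) lies 8 to 26 mm before the bracket, set differently each time and not told: find it by feel. It gives 1.5 mm on a spring (up to 4.5 N), then is rigid. Over 12 N on it is too much.
- gauge_foot: Sprung steel foot, ball-ended (6 mm radius), moves vertically; origin: its lowest point. Hangs 5 mm over the bed when free, can rise 12 mm, presses down with 3.5 N plus 0.15 N per mm raised. The bar's sloped nose, pushed in level, lifts it: sliding in takes up to about 15 N while the slope is under the foot and 4 to 7 N of drag after that.
- dial_centre (a point): On the dial's axis, 91 mm over the worktop, at half height of the knurled metal rim (bezel, 58 mm diameter, 12 mm high from z = 85 to 97 mm) that turns together with the white dial face; grip it across from above. The case under it is 52 mm in diameter.
- gauge_bezel (a joint): Angle of the bezel, rad, growing clockwise seen from above; it stays where it is left (friction 0.06 N m). It carries the dial face with the zero arrowhead.
- gauge_needle (a joint): Angle of the needle, rad, growing clockwise seen from above, counted as the bezel's: when both values are equal, the needle tip stands at the arrowhead. The needle is driven by the foot, 0.6 rad for each mm that it rises.
- zero_mark (a point): Tip of the black arrowhead on the dial face, 17 mm from the dial's axis; turns with the bezel.
- needle_tip (a point): Tip of the black needle, 17 mm from the dial's axis, just over the dial face.
- master_bar: Metal master bar 160 x 28 x 10 mm, 120 g, two fine lines across its top near the tail; starts in the gauge under the foot. Origin: centre of its underside; x points to its nose, z up. Over the last 17 mm its top slopes down to a 3.5 mm nose. Grip it across its sides 62 mm behind the origin: there fingers clear the base and the hand clears the dial.
- new_bar: The bar to be gauged: thick pale wooden guide bar 160 x 28 x 11.5 mm, about 45 g, dark eyelet near the tail; starts flat on the worktop. Origin, axes, nose slope and grip place as for the master bar. Home in the gauge, nose against the stop screw, its origin is 40 to 58 mm outside (-x) the foot's axis.
- thin_bar: Thin pale wooden guide bar 160 x 28 x 6 mm of the same shape; not needed, leave it alone. Origin: centre of its underside; x points to its nose.
- notebook: Notebook 148 x 109 x 13 mm lying behind the work; leave it alone. Origin: centre of its underside.

How it is judged (in metres and radians):
On the way, in this order (a step that is already met when the one before it is completed fails the run):
1. with the master bar under the foot, the dial's arrowhead is at the needle tip (within 3 mm) and the dial is let go (distance between zero_mark and needle_tip below 0.003 m and contact force between master_bar and gauge_foot above 1 N and contact force between the fingers and gauge below 0.1 N), for 0.2 s.
2. the master bar is out of the gauge and clear of it (horizontal distance between master_bar and gauge_foot above 0.08 m and contact force between master_bar and gauge below 0.05 N), for 0.1 s.
3. the new bar is under the foot and pressed against the end stop (contact force between new_bar and gauge_stop above 2 N and contact force between new_bar and gauge_foot above 1 N), for 0.1 s.
At the end, for the whole second after the job is handed in: The new bar lies flat on the gauge's bed under the foot, its nose still touching the end stop; the dial still stands as zeroed on the master (within 0.2 rad); the master bar lies flat and still on the worktop, its middle over 80 mm from the foot and not touching the gauge (all of step 2 and x of new_bar in the frame of gauge above -0.0595 m and z of new_bar in the frame of gauge between 0.014 and 0.0185 m and angle between the x axis of new_bar and the x axis of gauge, either way round below 0.1 rad and angle between new_bar's own z axis and vertical below 0.035 rad and contact force between new_bar and gauge_foot above 1 N and linear speed of each of new_bar, master_bar below 0.01 m/s and height (world z) of master_bar between -0.004 and 0.005 m and angle between master_bar's own z axis and vertical below 0.05 rad and value of joint gauge_bezel between 2.567 and 2.967 rad and contact force between new_bar and gauge_stop above 0.2 N).
It fails at once if the new bar is rammed against the end stop with more than 12 N (contact force between new_bar and gauge_stop above 12 N).
It fails at once if the thin bar is moved by more than 25 mm (distance of thin_bar from where it was at the start of the episode above 0.025 m).
It fails at once if the notebook is moved by more than 25 mm (distance of notebook from where it was at the start of the episode above 0.025 m).
It also fails if it takes over 72 s, if anything falls off the work surface, if the arm or the gripper's body presses on something with over 40 N, if the wrist force passes 120 N, or if a joint passes its speed limit or range.

## Working session

There is one attempt and no reset: what is moved stays moved. The work goes in short steps, Python scripts to look and compute and a tool call to move; the robot and the scene stay as the last step left them, time stands still between calls to the robot, and variables do not carry over. Pictures are saved under pics/ and viewed, about 8 in all and at most 12, crops included, and the job is handed in when it is done.

Besides the shell and the picture viewer there is one more tool, called after "Emit:" as a command line: name --pt "numbers of a row" for each row, then --argument value for the rest. jog_arm: Moves the arm, as the interface text tells. Its arguments: {"type":"object","properties":{"increments":{"type":"array","items":{"type":"array","items":{"type":"number"}}},"grip_force":{"type":"number"}},"required":["increments"]}

```bash
ls; mkdir -p pics; cat > h.py <<'E'
import numpy as np, cv2
from station import readout, eyes, arm
def snap(name,fn,crop=None,scale=1):
    s=readout.state(); d=eyes.read_camera(name); im=np.array(d["pixels"],np.uint8)
    c={k:d[k] for k in d if k!="pixels"}
    if name=="wrist":
        T=np.array(d["tool_from_camera"]); R=np.array(s["eef_rot"]); c["attitude"]=R@T[:3,:3]; c["origin"]=np.array(s["tcp_pos"])+R@T[:3,3]
    np.save("pics/"+fn+".npy",dict(c,pixels=im),allow_pickle=True)
    show(fn,crop,scale)
def show(fn,crop=None,scale=1,out=None):
    im=load(fn)["pixels"]
    if crop: x0,y0,x1,y1=crop; im=im[y0:y1,x0:x1]
    cv2.imwrite("pics/"+(out or fn)+".png",cv2.resize(im,None,fx=scale,fy=scale,interpolation=cv2.INTER_CUBIC))
def load(fn): return np.load("pics/"+fn+".npy",allow_pickle=True).item()
def pt(fn,u,v,z):
    c=load(fn); K=np.array([[c["fx"],0,c["cx"]],[0,c["fy"],c["cy"]],[0,0,1.]])
    p=cv2.undistortPoints(np.array([[[u,v]]],float),K,np.array([c["k1"],0,0,0.]))[0,0]
    r=np.array(c["attitude"])@np.array([p[0],p[1],1]); o=np.array(c["origin"])
    return o+r*(z-o[2])/r[2]
def proj(fn,P):
    c=load(fn); q=np.array(c["attitude"]).T@(np.array(P)-np.array(c["origin"])); a=q[:2]/q[2]; a=a*(1+c["k1"]*(a@a))
    return a[0]*c["fx"]+c["cx"],a[1]*c["fy"]+c["cy"]
E
python3 - <<'E'
from h import *
snap("top","top0",None,1.5); snap("scene","sc0",None,1.5)
s=readout.state()
for k in s: print(k,np.round(s[k],4).tolist())
print(arm.hold_point_z); c=load("top0"); print(c["origin"],c["attitude"],c["fx"],c["k1"])
E
```

```text
pics
t 0.1
qpos [-75.6231, 26.8916, -2.7847, 87.8685, 1.3815, 65.3751, -4.7171]
joint_vel [-0.1107, -0.0671, -0.1349, -0.0663, 0.0095, 0.0775, 0.0443]
joint_efforts [0.0003, -50.9169, -0.0814, -23.6832, -0.0615, 0.0344, 0.0001]
tcp_pos [0.1863, 0.6482, 0.2216]
eef_rot [[0.2762, 0.9611, -0.0004], [0.9611, -0.2762, -0.0017], [-0.0018, 0.0001, -1.0]]
contact_force [0.6525, 0.5424, -0.8921]
torque [0.0107, 0.0236, -0.0498]
finger_gap 0.0872
0.0187
[ 0.37713453 -0.0435045   0.92677527] [[ 0.06785244 -0.97708422  0.20174852]
 [-0.99768961 -0.06576335  0.01704763]
 [-0.00338931 -0.20243913 -0.97928898]] 359.13987205912304 -0.10815064022656475
```

View pics/top0.png

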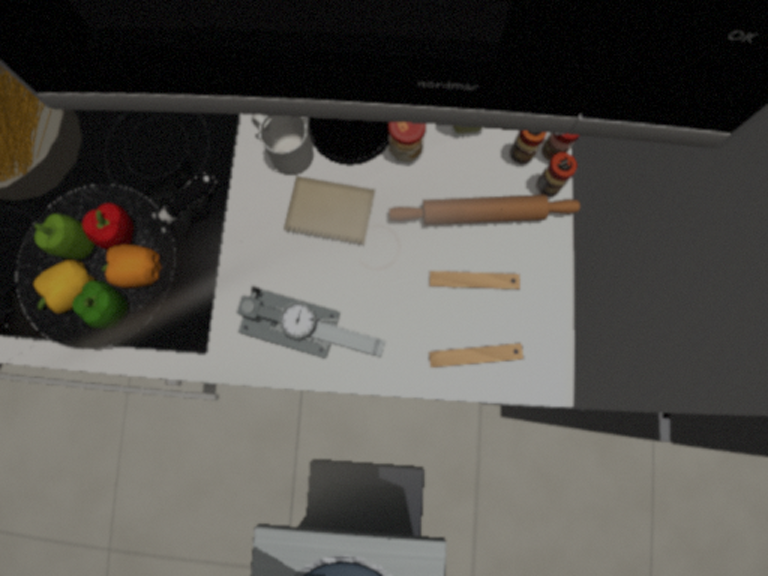

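View pics/sc0.png

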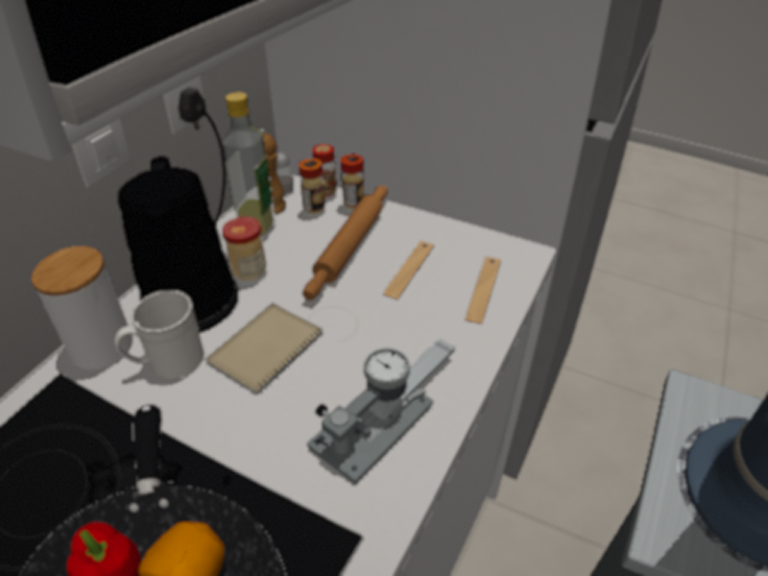

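Top view (1.5x): dial at about (298,321), master bar's tail end at (383,348), bars at (475,281) and (476,355), notebook at (330,210). I enlarge the important parts.

```bash
python3 - <<'E'
from h import *
im=load("top0")["pixels"]
a=cv2.resize(im[185:245,150:265],None,fx=6,fy=5,interpolation=cv2.INTER_CUBIC)[:300,:690]
a=cv2.resize(im[185:245,150:265],None,fx=5,fy=5,interpolation=cv2.INTER_CUBIC)
b=cv2.resize(im[175:250,275:355],None,fx=4,fy=4,interpolation=cv2.INTER_CUBIC)
c=cv2.resize(load("sc0")["pixels"][155:220,250:340],None,fx=4,fy=4,interpolation=cv2.INTER_CUBIC)
M=np.zeros((600,700,3),np.uint8); M[:300,:575]=a; M[300:600,:320]=b; M[300:560,330:690]=c
cv2.imwrite("pics/m.png",M)
for n,u,v,z in [("dial",298,321,.098),("tailmid",380,347,.026),("b1 nose",430,279,.01),("b1 tail",519,281,.01),("b2 nose",430,359,.01),("b2 tail",522,351,.01),("nb",330,210,.013)]:
  print(n,pt("top0",u/1.5,v/1.5,z).round(4))
E
```

```text
dial [0.484 0.101 0.098]
tailmid [ 0.4591 -0.0278  0.026 ]
b1 nose [ 0.5845 -0.1063  0.01  ]
b1 tail [ 0.5915 -0.2625  0.01  ]
b2 nose [ 0.4459 -0.1135  0.01  ]
b2 tail [ 0.4694 -0.2702  0.01  ]
nb [0.6983 0.0787 0.013 ]
```

View pics/m.png

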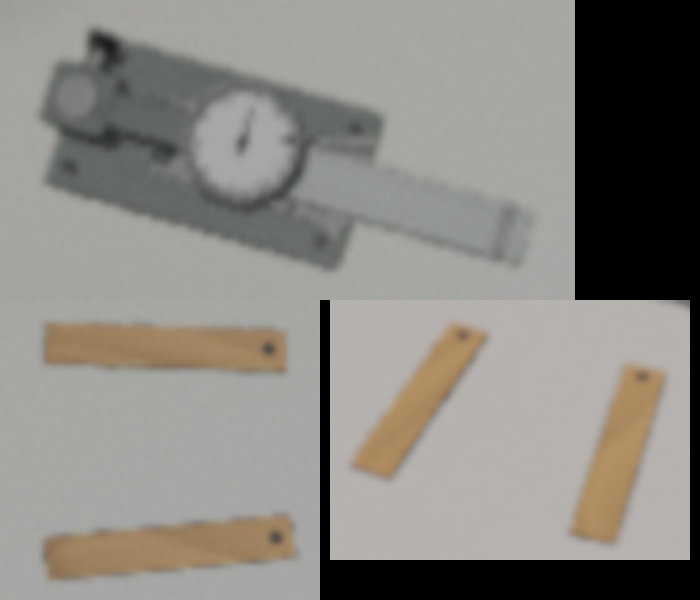

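Emit:
jog_arm --pt "-0.9 0.9 -0.1 0 -1" --pt "-0.9 0.9 -0.1 0 -1" --pt "-0.9 0.9 -0.1 0 -1" --pt "-0.9 0.9 -0.1 0 -1" --pt "-0.9 0.9 -0.1 0 -1" --pt "-0.9 0.9 -0.1 0 -1" --pt "-0.9 0.9 -0.1 0 -1" --pt "-0.9 0.9 -0.1 0 -1" --pt "-0.9 0.9 -0.1 0 -1" --pt "-0.9 0.9 -0.1 0 -1"

```text
t: 0.93
tcp_pos: [0.3717, 0.3127, 0.2525]
eef_rot: [[0.276, 0.961, -0.0], [0.961, -0.276, -0.0], [-0.0, -0.0, -1.0]]
contact_force: [-0.2, -0.3, -0.1]
finger_gap: 0.0871
```

Emit:
jog_arm --pt "-0.9 0.9 0 0 -1" --pt "-0.9 0.9 0 0 -1" --pt "-0.9 0.9 0 0 -1" --pt "-0.9 0.9 0 0 -1" --pt "0 0 0 0 -1" --pt "0 0 0 0 -1"

```text
t: 1.43
tcp_pos: [0.4459, 0.1789, 0.2523]
eef_rot: [[0.281, 0.96, -0.0], [0.96, -0.281, -0.0], [-0.0, -0.0, -1.0]]
contact_force: [-0.1, -0.6, -1.0]
finger_gap: 0.0867
```

```bash
python3 - <<'E'
from h import *
snap("wrist","w1",None,1.5)
s=readout.state(); print(s["tcp_pos"],np.round(s["eef_rot"],3).tolist(),np.round(s["qpos"],1),s["contact_force"])
c=load("w1"); print(c["tool_from_camera"],c["fx"],proj("w1",[.484,.101,.097]))
E
```

```text
[0.44509909 0.18083491 0.252295  ] [[0.278, 0.961, -0.001], [0.961, -0.278, 0.0], [0.0, -0.001, -1.0]] [-38.8   6.7  12.8 111.8  -1.7  61.7  48.7] [ 0.30048008 -0.09058774  0.03543361]
[[ 9.99999953e-01 -1.99569235e-04 -2.33353076e-04  8.18171544e-05]
 [ 2.55684791e-04  9.62028463e-01  2.72949027e-01 -7.34204778e-02]
 [ 1.70020072e-04 -2.72949074e-01  9.62028469e-01 -1.61624557e-01]
 [ 0.00000000e+00  0.00000000e+00  0.00000000e+00  1.00000000e+00]] 281.4588427125374 (np.float64(205.58573129875438), np.float64(230.6601001350292))
```

View pics/w1.png

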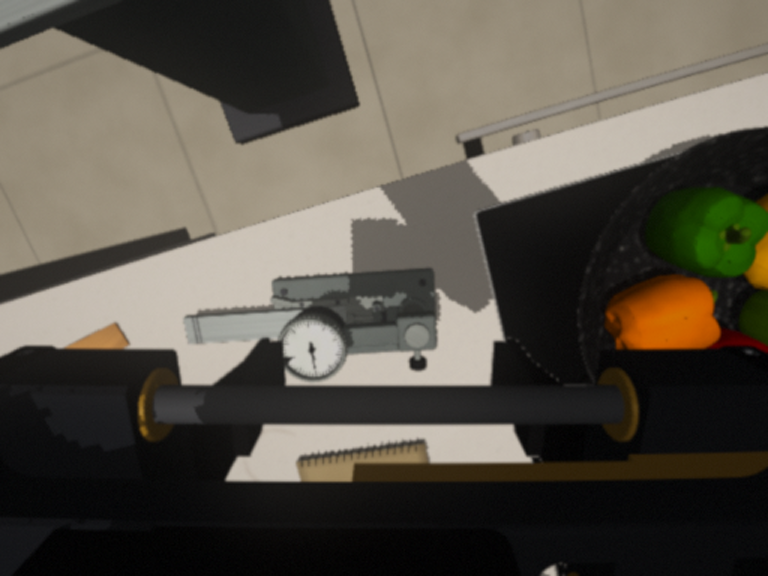

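The dial shows at about (314,347), with the needle pointing down to (313,370). The arrowhead can't be read at this size, so I go closer with the camera above the dial.

```bash
python3 - <<'E'
from h import *
d=pt("w1",314/1.5,347/1.5,.097); print(d)
s=readout.state(); R=np.array(s["eef_rot"]); t=d+R[:,1]*.062; t[2]=.135
print(R.T@(t-s["tcp_pos"])/.03)
E
```

```text
[0.48610822 0.10508643 0.097     ]
[-2.04645108  4.08422863  3.90625607]
```

Emit:
jog_arm --pt "-0.4 0.82 0.78 0 -1" --pt "-0.4 0.82 0.78 0 -1" --pt "-0.4 0.82 0.78 0 -1" --pt "-0.4 0.82 0.78 0 -1" --pt "-0.4 0.8 0.78 0 -1" --pt "0 0 0 0 -1" --pt "0 0 0 0 -1"

```text
t: 2.07
tcp_pos: [0.5454, 0.0902, 0.1336]
eef_rot: [[0.276, 0.961, -0.004], [0.961, -0.276, -0.001], [-0.002, -0.004, -1.0]]
contact_force: [0.2, 0.4, -0.0]
finger_gap: 0.0871
```

```bash
python3 - <<'E'
from h import *
snap("wrist","w2"); u,v=proj("w2",[.486,.105,.097]); u,v=int(u),int(v); print(u,v, readout.state()["tcp_pos"])
x0,y0=max(0,u-75),max(0,v-60); show("w2",(x0,y0,x0+150,y0+120),5); print(x0,y0)
E
```

```text
255 136 [0.54559534 0.09140181 0.13480254]
180 76
```

View pics/w2.png

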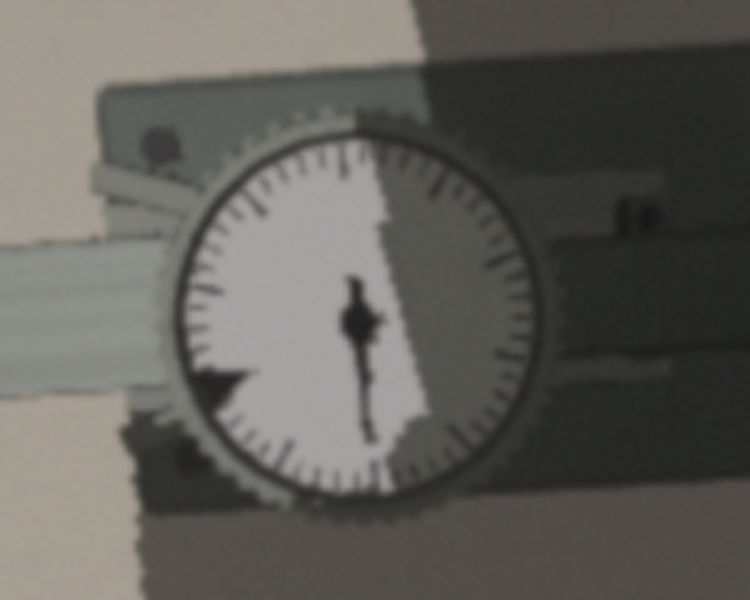

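Crop: dial centre (358,318), needle tip (371,440), arrowhead tip (248,374). So the bezel must turn counter-clockwise from above by roughly 69°. I compute the exact values.

```bash
python3 - <<'E'
from h import *
g=lambda u,v,z: pt("w2",180+(u+.5)/5-.5,76+(v+.5)/5-.5,z)
zf=.095
c=g(358,318,zf);n=g(371,440,zf);a=g(248,374,zf)
rl=[g(365,y,.097) for y in(112,518)]; rc=[g(x,318,.097) for x in (160,558)]
print("c",c,"rim mid",(rl[0]+rl[1])/2,(rc[0]+rc[1])/2, np.linalg.norm(rc[0]-rc[1]),np.linalg.norm(n-c),np.linalg.norm(a-c))
an=lambda p:np.degrees(np.arctan2(p[1]-c[1],p[0]-c[0]))
print("needle",an(n),"arrow",an(a),"turn ccw",an(n)-an(a))
for A,B,z in [((100,88),(750,45),.015),((145,515),(750,475),.015),((0,246),(160,238),.026),((0,395),(160,388),.026)]:
  p,q=g(*A,z),g(*B,z); print(p,q,np.degrees(np.arctan2(*(q-p)[1::-1])))
s=readout.state();R=np.array(s["eef_rot"]);print(s["qpos"],"shift",R.T@(np.r_[c[:2],.135]-s["tcp_pos"])/.03)
E
```

```text
c [0.48733424 0.10170711 0.095     ] rim mid [0.48802994 0.10256715 0.097     ] [0.48722472 0.10192101 0.097     ] 0.05522457652888525 0.017277199733657492 0.017457057484338862
needle -10.222581693102567 arrow -79.53479461003255 turn ccw 69.31221291692998
[0.43748629 0.06341359 0.015     ] [0.46383162 0.18293421 0.015     ] 77.56935744963583
[0.51782492 0.04532549 0.015     ] [0.5436916  0.16542696 0.015     ] 77.84566848790544
[0.4601401 0.0382146 0.026    ] [0.46713561 0.06738634 0.026     ] 76.51485909437027
[0.48623608 0.02864589 0.026     ] [0.49351608 0.05857784 0.026     ] 76.33003817120594
[-26.61550401  21.40170874  16.15640953 110.53666297  -7.77683111
  49.21172199  67.67286583] shift [-0.20223903 -1.96179588 -0.00224687]
```

Emit:
jog_arm --pt "-0.1 -0.98 0 0 -1" --pt "-0.1 -0.98 0 0 -1" --pt "0 0 0 0 -1" --pt "0 0 0.8 0 -1" --pt "0 0 0.75 0 -1" --pt "0 0 0 0 -1" --pt "0 0 0 0 -1"

```text
t: 2.7
tcp_pos: [0.4875, 0.1017, 0.0894]
eef_rot: [[0.274, 0.962, -0.001], [0.962, -0.274, 0.001], [0.0, -0.001, -1.0]]
contact_force: [1.0, 0.3, 0.4]
finger_gap: 0.087
```

Emit:
jog_arm --pt "0 0 0 0 0.3" --pt "0 0 0 0 0.5" --pt "0 0 0 0 1" --pt "0 0 0 0 1" --pt "0 0 0 0 1" --pt "0 0 0 0 1" --grip_force 12

```text
t: 3.2
tcp_pos: [0.4888, 0.1013, 0.0895]
eef_rot: [[0.276, 0.961, 0.002], [0.961, -0.276, 0.002], [0.002, 0.001, -1.0]]
contact_force: [1.6, 2.7, 1.1]
finger_gap: 0.0575
```

Emit:
jog_arm --pt "0 0 0 -1 1" --pt "0 0 0 -1 1" --pt "0 0 0 -1 1" --pt "0 0 0 -1 1" --pt "0 0 0 0 1"

```text
t: 3.62
tcp_pos: [0.4889, 0.102, 0.0895]
eef_rot: [[-0.072, 0.997, 0.002], [0.997, 0.072, 0.003], [0.003, 0.002, -1.0]]
contact_force: [0.2, 5.8, 2.2]
finger_gap: 0.0569
```

```bash
python3 -c "
from h import *
s=readout.state();print(s['qpos'],s['tcp_pos'],s['contact_force'],s['torque'])"
```

```text
[-24.88840924  20.33335465  10.18328519 119.40804678  -5.60708152
  40.54932764  83.04185961] [0.4889338  0.10197022 0.08953871] [0.19984776 5.8122228  2.22546444] [ 1.1584975  -0.04328629  0.06470709]
```

Emit:
jog_arm --pt "0 0 0 -1 1" --pt "0 0 0 -1 1" --pt "0 0 0 -1 1" --pt "0 0 0 -1 1" --pt "0 0 0 -1 1" --pt "0 0 0 -1 1" --pt "0 0 0 -1 1" --pt "0 0 0 -1 1" --pt "0 0 0 -1 1" --pt "0 0 0 -0.86 1"

```text
t: 4.45
tcp_pos: [0.488, 0.1035, 0.0895]
eef_rot: [[-0.803, 0.596, 0.0], [0.596, 0.803, 0.004], [0.002, 0.003, -1.0]]
contact_force: [-1.7, 8.4, 1.7]
finger_gap: 0.0573
```

Emit:
jog_arm --pt "0 0 0 0 1" --pt "0 0 0 0 1" --pt "0 0 0 0 0" --pt "0 0 0 0 -0.6" --pt "0 0 0 0 -1" --pt "0 0 0 0 -1" --pt "0 0 0 0 -1" --pt "0 0 -0.8 0 -1" --pt "0 0 -0.8 0 -1" --pt "0 0 -0.8 0 -1"

```text
t: 5.28
tcp_pos: [0.4877, 0.0992, 0.1614]
eef_rot: [[-0.801, 0.599, -0.002], [0.599, 0.801, -0.001], [0.001, -0.002, -1.0]]
contact_force: [0.2, -0.1, 0.6]
finger_gap: 0.0863
```

```bash
python3 -c "
from h import *
s=readout.state();print(s['qpos'],s['tcp_pos'],s['contact_force'],np.round(s['eef_rot'],3).tolist())
snap('wrist','w3');print(proj('w3',[.4875,.102,.097]))"
```

```text
[-15.41165428  14.40150276  -1.127103   115.30887186   0.39604786
  50.39915854 126.42324162] [0.48774226 0.09919133 0.16141799] [ 0.19167984 -0.05319371  0.57823361] [[-0.801, 0.599, -0.002], [0.599, 0.801, -0.001], [0.001, -0.002, -1.0]]
(np.float64(261.95626749005595), np.float64(211.3611883327149))
```

```bash
python3 -c "
from h import *
show('w3',(202,161,322,261),6)"
```

```text
(no output)
```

View pics/w3.png

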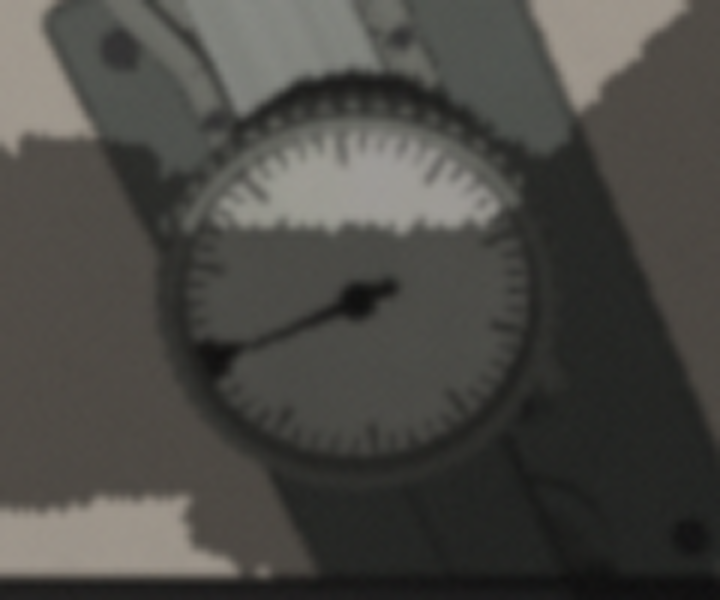

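The needle tip and the arrowhead tip meet at (240,345), so the dial is zeroed. Next I go to the master bar's tail and turn the jaws across it.

Emit:
jog_arm --pt "-0.38 -0.85 0 1 -1" --pt "-0.38 -0.85 0 0 -1" --pt "-0.38 -0.85 0 0 -1" --pt "-0.38 -0.85 0 0 -1" --pt "0 0 0 1 -1" --pt "0 0 0 1 -1" --pt "0 0 0 1 -1" --pt "0 0 0 1 -1" --pt "0 0 0 1 -1" --pt "0 0 0 1 -1"

```text
t: 6.17
tcp_pos: [0.4564, -0.0077, 0.1608]
eef_rot: [[-0.308, 0.951, -0.0], [0.951, 0.308, -0.0], [-0.0, -0.0, -1.0]]
contact_force: [-0.6, -0.5, -0.0]
finger_gap: 0.0871
```

Emit:
jog_arm --pt "0 0 0 1 -1" --pt "0 0 0 1 -1" --pt "0 0 0 1 -1" --pt "0 0 0 1 -1" --pt "0 0 0 1 -1" --pt "0 0 0 1 -1" --pt "0 0 0 1 -1" --pt "0 0 0 1 -1" --pt "0 0 0 1 -1" --pt "0 0 0 1 -1"

```text
t: 7.0
tcp_pos: [0.4564, -0.0077, 0.1608]
eef_rot: [[0.531, 0.847, -0.0], [0.847, -0.531, -0.0], [-0.001, -0.0, -1.0]]
contact_force: [0.8, -0.2, -0.1]
finger_gap: 0.0873
```

Emit:
jog_arm --pt "0 0 0 1 -1" --pt "0 0 0 1 -1" --pt "0 0 0 1 -1" --pt "0 0 0 1 -1" --pt "0 0 0 1 -1" --pt "0 0 0 1 -1" --pt "0 0 0 1 -1" --pt "0 0 0 1 -1" --pt "0 0 0 1 -1" --pt "0 0 0 1 -1"

```text
t: 7.83
tcp_pos: [0.4564, -0.0076, 0.1608]
eef_rot: [[0.99, 0.138, -0.0], [0.138, -0.99, -0.0], [-0.0, 0.0, -1.0]]
contact_force: [0.4, -1.5, 0.0]
finger_gap: 0.0868
```

Emit:
jog_arm --pt "0 0 0 1 -1" --pt "0 0 0 1 -1" --pt "0 0 0 1 -1" --pt "0 0 0 1 -1" --pt "0 0 0 0 -1" --pt "0 0 0 0 -1"

```text
t: 8.33
tcp_pos: [0.4565, -0.0074, 0.1609]
eef_rot: [[0.979, -0.202, -0.0], [-0.202, -0.979, -0.0], [-0.0, 0.0, -1.0]]
contact_force: [0.7, 0.9, 0.4]
finger_gap: 0.0866
```

```bash
python3 - <<'E'
from h import *
s=readout.state();R=np.array(s['eef_rot']);print(s['qpos'],s['tcp_pos'],np.degrees(np.arctan2(R[1,0],R[0,0])))
snap('wrist','w4',None,1.5)
E
```

```text
[-25.55247382  10.81867004  24.12796966 121.47313162  -5.83060712
  48.80104432  -9.60587844] [ 0.45649311 -0.00736232  0.16087623] -11.649853244863941
```

View pics/w4.png

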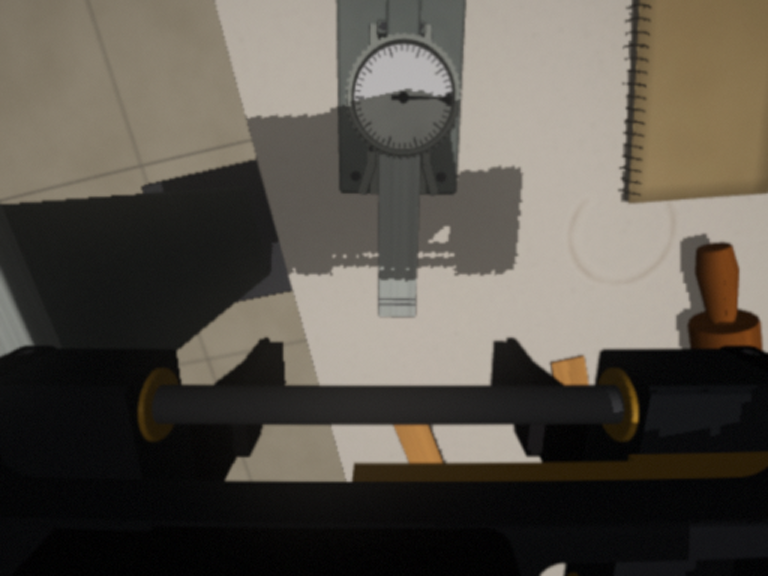

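The view shows the needle still on the arrowhead at right, (445,98), and the master bar's tail edge at (397,317). I compute the grip move from that.

```bash
python3 - <<'E'
from h import *
g=lambda u,v,z: pt("w4",(u+.5)/1.5-.5,(v+.5)/1.5-.5,z)
t=g(397.3,317,.025); a=g(399.5,200,.026); print("tail",t,"axis",a,np.degrees(np.arctan2(*(a-t)[1::-1])))
d=g(403,97,.095);print("dial",d)
bl=[g(340,180,.015),g(340,60,.015),g(458,60,.015),g(458,180,.015)];print(np.round(bl,4).tolist())
ax=np.array([.2164,.9763,0]);G=t+.018*ax; 
s=readout.state();R=np.array(s['eef_rot']);print(G,R.T@(np.r_[G[:2],.0085]-s['tcp_pos'])/.03)
E
```

```text
tail [ 0.45949397 -0.03432713  0.025     ] axis [0.47763821 0.04875329 0.026     ] 77.68039585873191
dial [0.4880808  0.10162871 0.095     ]
[[0.4395, 0.0702, 0.015], [0.4571, 0.145, 0.015], [0.5334, 0.1294, 0.015], [0.5209, 0.0534, 0.015]]
[ 0.46338917 -0.01675373  0.025     ] [0.28896745 0.26168016 5.08045033]
```

Emit:
jog_arm --pt "0.29 0.26 0 0.15 -1" --pt "0 0 0.9 0 -1" --pt "0 0 0.9 0 -1" --pt "0 0 0.9 0 -1" --pt "0 0 0.9 0 -1" --pt "0 0 0.9 0 -0.5" --pt "0 0 0.55 0 -0.3" --pt "0 0 0 0 -0.2" --pt "0 0 0 0 0"

```text
t: 9.13
tcp_pos: [0.4636, -0.0173, 0.0091]
eef_rot: [[0.976, -0.217, -0.001], [-0.217, -0.976, -0.001], [-0.001, 0.001, -1.0]]
contact_force: [-0.4, 0.1, 0.1]
finger_gap: 0.068
```

Emit:
jog_arm --pt "0 0 0 0 0.3" --pt "0 0 0 0 1" --pt "0 0 0 0 1" --pt "0 0 0 0 1" --pt "0 0 0 0 1" --pt "0 0 0 0 1" --grip_force 30

```text
t: 9.63
tcp_pos: [0.4636, -0.0163, 0.0099]
eef_rot: [[0.976, -0.216, 0.0], [-0.216, -0.976, 0.0], [0.0, -0.0, -1.0]]
contact_force: [-1.2, -0.1, 0.3]
finger_gap: 0.0285
```

Emit:
jog_arm --pt "0 0.25 0 0 1" --pt "0 0.4 0 0 1" --pt "0 0.4 0 0 1" --pt "0 0.4 0 0 1" --pt "0 0.35 0 0 1" --pt "0 0 0 0 1"

```text
t: 10.13
tcp_pos: [0.4513, -0.0714, 0.0096]
eef_rot: [[0.976, -0.219, -0.0], [-0.219, -0.976, -0.001], [0.0, 0.001, -1.0]]
contact_force: [0.4, -0.9, 0.3]
finger_gap: 0.0277
```

Emit:
jog_arm --pt "0 0 -0.35 0 1" --pt "0 0 -0.35 0 1" --pt "0 0.5 0 0 1" --pt "0 0.5 0 0 1" --pt "0 0.5 -0.4 0 1" --pt "0 0.3 -0.8 0 1" --pt "0 0 -0.8 0 1" --pt "0 0 0 0 1"

```text
t: 10.8
tcp_pos: [0.4434, -0.1226, 0.095]
eef_rot: [[0.976, -0.217, 0.009], [-0.217, -0.976, -0.001], [0.009, -0.001, -1.0]]
contact_force: [1.0, 0.5, -0.3]
finger_gap: 0.0277
```

```bash
python3 - <<'E'
from h import *
s=readout.state();R=np.array(s['eef_rot']);print(s['qpos'],s['tcp_pos'],s['finger_gap'],s['contact_force'],s['torque'])
# grip point for master centre (.587,.012)
t=np.array([.587,.012,0])-.062*np.array([.2164,.9763,0]);t[2]=s['tcp_pos'][2]
print(t,R.T@(t-s['tcp_pos'])/.03)
E
```

```text
[ -9.27907645  17.21374517  23.22747622 124.88727656 -10.76228845
  39.21453713   8.82051364] [ 0.44338565 -0.12261748  0.09495096] 0.027653351486450435 [ 1.02326544  0.50569236 -0.25815839] [-0.1603514   0.02796484  0.03360415]
[ 0.5735832  -0.0485306   0.09495096] [ 3.70179319 -3.35097214  0.03664877]
```

Emit:
jog_arm --pt "0.8 0 0 0 1" --pt "0.8 -0.4 0 0 1" --pt "0.7 -0.7 0 0 1" --pt "0.7 -0.75 0 0 1" --pt "0.7 -0.75 0 0 1" --pt "0 -0.75 0 0 1" --pt "0 0 0.9 0 1" --pt "0 0 0.9 0 1" --pt "0 0 0.7 0 1" --pt "0 0 0 0 1"

```text
t: 11.63
tcp_pos: [0.567, -0.0458, 0.0118]
eef_rot: [[0.977, -0.214, -0.008], [-0.214, -0.977, 0.0], [-0.008, 0.001, -1.0]]
contact_force: [-0.4, 0.8, -0.9]
finger_gap: 0.0275
```

Emit:
jog_arm --pt "0 0 0.3 0 1" --pt "0 0 0.2 0 1" --pt "0 0 0 0 1" --pt "0 0 0 0 1"

```text
t: 11.97
tcp_pos: [0.571, -0.0477, 0.0014]
eef_rot: [[0.976, -0.216, 0.002], [-0.216, -0.976, 0.0], [0.001, -0.0, -1.0]]
contact_force: [0.4, 0.0, -1.4]
finger_gap: 0.0281
```

Emit:
jog_arm --pt "0 0 0 0 0.2" --pt "0 0 0 0 0" --pt "0 0 0 0 0" --pt "0 0 0 0 -0.2" --pt "0 0 0 0 -0.2" --pt "0 0 0 0 -0.2" --pt "0 0 -0.5 0 -0.2" --pt "0 0 -0.9 0 -0.2" --pt "0 0 -0.9 0 -0.5" --pt "0 0 -0.9 0 -1"

```text
t: 12.8
tcp_pos: [0.5699, -0.0478, 0.0973]
eef_rot: [[0.976, -0.216, -0.001], [-0.216, -0.976, -0.0], [-0.001, 0.0, -1.0]]
contact_force: [1.2, 0.7, -0.2]
finger_gap: 0.059
```

Emit:
jog_arm --pt "0 0.0 -0.9 0 -1" --pt "0 0 -0.9 0 -1" --pt "0 0 0 0 -1" --pt "0 0 0 0 -1"

```text
t: 13.13
tcp_pos: [0.5713, -0.0478, 0.1521]
eef_rot: [[0.976, -0.216, 0.004], [-0.216, -0.976, 0.0], [0.003, -0.001, -1.0]]
contact_force: [-0.0, 0.3, 0.1]
finger_gap: 0.083
```

```bash
python3 - <<'E'
from h import *
s=readout.state();R=np.array(s['eef_rot']);print(s['qpos'],s['tcp_pos'],s['contact_force'])
# view both wooden bars: want camera over y~-.1, x~.52 ; tool -y offset -> camera at tcp - .073*ty
t=np.array([.50,-.27,.2]); print(R.T@(t-s['tcp_pos'])/.03)
E
```

```text
[-17.33431934  22.34302014  23.11955831 107.54152402 -10.96419429
  52.06083984  -1.50354962] [ 0.57132782 -0.04776634  0.15208037] [-0.00181847  0.2528329   0.0826305 ]
[-0.71522915  7.74455401 -1.60936276]
```

```bash
python3 - <<'E'
from h import *
s=readout.state();R=np.array(s['eef_rot'])
print(R.T@(np.array([.53,-.245,.12])-s['tcp_pos'])/.03)
E
```

```text
[0.07205129 6.71813018 1.06125499]
```

Emit:
jog_arm --pt "0 0.95 0 0 -1" --pt "0 0.96 0 0 -1" --pt "0 0.96 0.2 0 -1" --pt "0 0.96 0.2 0 -1" --pt "0 0.96 0.2 0 -1" --pt "0 0.96 0.2 0 -1" --pt "0 0.96 0.2 0 -1" --pt "0 0 0 -1 -1" --pt "0 0 0 -1 -1" --pt "0 0 0 -1 -1"

```text
t: 13.97
tcp_pos: [0.5253, -0.2445, 0.1185]
eef_rot: [[0.999, 0.047, -0.004], [0.047, -0.999, 0.001], [-0.004, -0.001, -1.0]]
contact_force: [1.0, 1.0, -0.1]
finger_gap: 0.0874
```

Emit:
jog_arm --pt "0 0 0 -1 -1" --pt "0 0 0 0 -1" --pt "0 0 0 0 -1"

```text
t: 14.22
tcp_pos: [0.526, -0.244, 0.1192]
eef_rot: [[0.992, 0.128, -0.002], [0.128, -0.992, 0.001], [-0.002, -0.001, -1.0]]
contact_force: [0.2, -0.1, 0.9]
finger_gap: 0.087
```

```bash
python3 - <<'E'
from h import *
s=readout.state();R=np.array(s['eef_rot']);print(s['tcp_pos'],np.degrees(np.arctan2(R[1,0],R[0,0])))
snap('wrist','w5'); show('w5',(130,0,390,240),3)
E
```

```text
[ 0.52596684 -0.24399612  0.11921421] 7.37865491548108
```

View pics/w5.png

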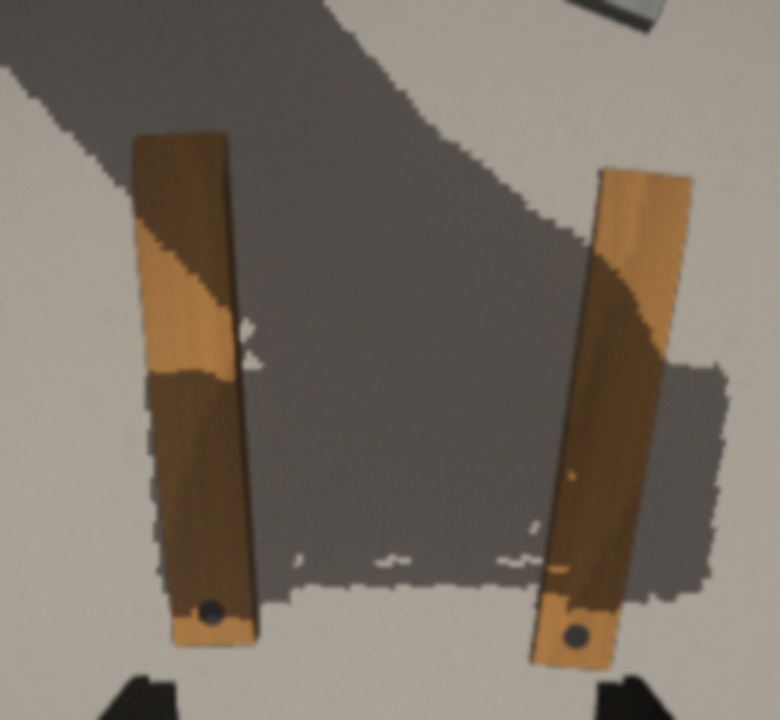

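```bash
python3 - <<'E'
from h import *
g=lambda u,v,z: pt("w5",130+(u+.5)/3-.5,(v+.5)/3-.5,z)
for nm,n,t,e in [("b2",(181,133),(213,644),(211,612)),("b1",(647,173),(572,666),(576,636))]:
  for h in (.006,.0115):
    N,T=g(*n,.0035),g(*t,h);print(nm,h,N.round(4),T.round(4),np.linalg.norm((N-T)[:2]).round(4),np.degrees(np.arctan2(*(N-T)[1::-1])).round(2))
E
python3 - <<'E'
import sys;sys.path.insert(0,'.')
import os;os.chdir('.')
from h import *
a=cv2.resize(load('w5')['pixels'][90:220,170:225],None,fx=6,fy=5,interpolation=cv2.INTER_CUBIC)[:600]
b=cv2.resize(load('w5')['pixels'][90:220,300:370],None,fx=6,fy=5,interpolation=cv2.INTER_CUBIC)[:600]
cv2.imwrite('pics/w5b.png',np.clip(np.hstack([a,b])[:600].astype(float)*1.8,0,255).astype(np.uint8))
E
```

```text
b2 0.006 [ 0.4483 -0.1142  0.0035] [ 0.4706 -0.2732  0.006 ] 0.1606 97.96
b2 0.0115 [ 0.4483 -0.1142  0.0035] [ 0.4715 -0.2712  0.0115] 0.1587 98.4
b1 0.006 [ 0.5888 -0.1071  0.0035] [ 0.5949 -0.2652  0.006 ] 0.1582 92.18
b1 0.0115 [ 0.5888 -0.1071  0.0035] [ 0.5933 -0.2633  0.0115] 0.1563 91.65
```

View pics/w5b.png

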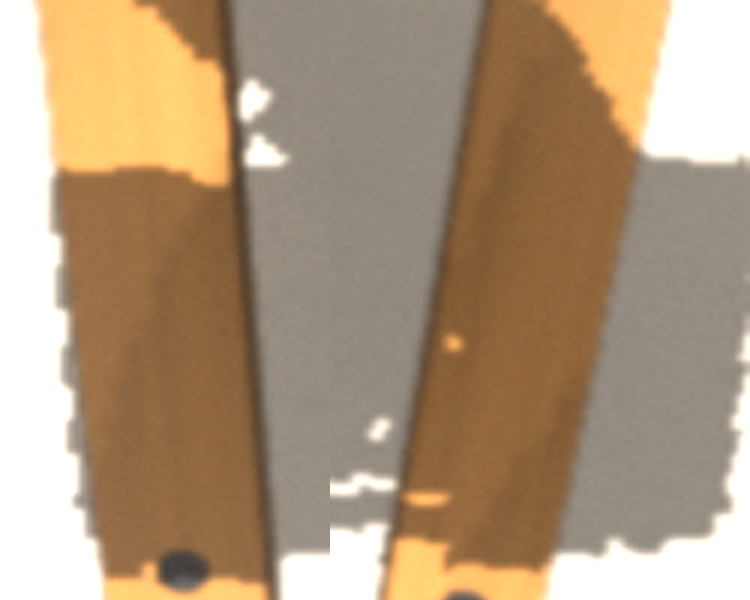

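Left bar (x≈0.46) has the wider dark side strip and longer apparent length, although the camera sees the other bar more obliquely. It is therefore the thick bar. Its tail is at crop (213,644). I move to grip it.

```bash
python3 - <<'E'
from h import *
s=readout.state();R=np.array(s['eef_rot'])
print(R.T@(np.array([.4689,-.254,.005])-s['tcp_pos'])/.03)
E
```

```text
[-1.930665    0.08670584  3.81899268]
```

Emit:
jog_arm --pt "-0.9 0 0 -0.18 -1" --pt "-0.97 0 0 0 -1" --pt "0 0.06 0.9 0 -1" --pt "0 0 0.9 0 -0.5" --pt "0 0 0.9 0 -0.3" --pt "0 0 0.8 0 -0.2" --pt "0 0 0.3 0 -0.2" --pt "0 0 0 0 -0.2"

```text
t: 14.93
tcp_pos: [0.4698, -0.2529, 0.0043]
eef_rot: [[0.989, 0.146, -0.005], [0.146, -0.989, 0.002], [-0.005, -0.003, -1.0]]
contact_force: [-0.5, -0.5, -0.1]
finger_gap: 0.0617
```

Emit:
jog_arm --pt "0 0 0 0 0" --pt "0 0 0 0 0.3" --pt "0 0 0 0 1" --pt "0 0 0 0 1" --pt "0 0 0 0 1" --pt "0 0 0 0 1" --pt "0 0 0 0 1" --grip_force 45

```text
t: 15.52
tcp_pos: [0.4721, -0.2541, 0.0074]
eef_rot: [[0.989, 0.146, 0.001], [0.146, -0.989, -0.0], [0.001, 0.0, -1.0]]
contact_force: [-1.7, -0.0, 6.0]
finger_gap: 0.0271
```

```bash
python3 - <<'E'
from h import *
s=readout.state();R=np.array(s['eef_rot']);print(s['tcp_pos'],s['finger_gap'],np.degrees(np.arctan2(R[1,0],R[0,0])))
F=np.array([.488,.1017]);a=np.array([.2164,.9763])
y=np.radians(-12.5);
t=np.r_[F-.205*a,.05]; R2=np.array([[np.cos(y),np.sin(y),0],[np.sin(y),-np.cos(y),0],[0,0,-1]])
print(t,"in present frame",R.T@(t-s['tcp_pos'])/.03,"in final",R2.T@(t-s['tcp_pos'])/.03)
E
```

```text
[ 0.47208508 -0.25406789  0.00740904] 0.027080119727150985 8.40589153783769
[ 0.443638  -0.0984415  0.05     ] in present frame [-0.17790775 -5.26987965 -1.42198764] in final [-2.0485494  -4.85934488 -1.41969864]
```

Emit:
jog_arm --pt "0 0 -0.5 0 1" --pt "0 0 -0.9 0 1" --pt "0 -0.4 0 1 1" --pt "0 0 0 1 1" --pt "0 0 0 1 1" --pt "0 0 0 1 1" --pt "0 0 0 0.18 1" --pt "0 0 0 0 1" --pt "0 0 0 0 1"

```text
t: 16.27
tcp_pos: [0.4698, -0.2418, 0.0484]
eef_rot: [[0.977, -0.214, -0.0], [-0.214, -0.977, 0.0], [-0.0, -0.0, -1.0]]
contact_force: [-0.2, -0.5, -0.2]
finger_gap: 0.0265
```

```bash
python3 - <<'E'
from h import *
s=readout.state();R=np.array(s['eef_rot']);print(s['tcp_pos'],s['finger_gap'],np.degrees(np.arctan2(R[1,0],R[0,0])),s['contact_force'],s['torque'])
t=np.array([.4436,-.0984,.05]);print(R.T@(t-s['tcp_pos'])/.03)
E
```

```text
[ 0.46977889 -0.24183117  0.0484341 ] 0.026519802378544698 -12.366923755765583 [-0.16500069 -0.47922668 -0.21586387] [-0.08779731  0.07173365 -0.00785527]
[-1.87635405 -4.48321212 -0.05144214]
```

Emit:
jog_arm --pt "-0.38 -0.8 0 0 1" --pt "-0.38 -0.8 0 0 1" --pt "-0.38 -0.8 0 0 1" --pt "-0.38 -0.8 0 0 1" --pt "-0.36 -0.8 0 0 1" --pt "0 0 0 0 1" --pt "0 0 0 0 1" --pt "0 0 0 0 1"

```text
t: 16.93
tcp_pos: [0.4411, -0.1133, 0.0487]
eef_rot: [[0.976, -0.216, 0.001], [-0.216, -0.976, -0.0], [0.001, 0.0, -1.0]]
contact_force: [0.6, -0.3, -1.0]
finger_gap: 0.0268
```

```bash
python3 - <<'E'
from h import *
s=readout.state();R=np.array(s['eef_rot']);print(s['tcp_pos'],s['finger_gap'],np.degrees(np.arctan2(R[1,0],R[0,0])))
snap('wrist','w6'); show('w6',(130,0,390,240),3)
E
```

```text
[ 0.44114662 -0.11326865  0.04874076] 0.026755777836055036 -12.458509458491532
```

View pics/w6.png

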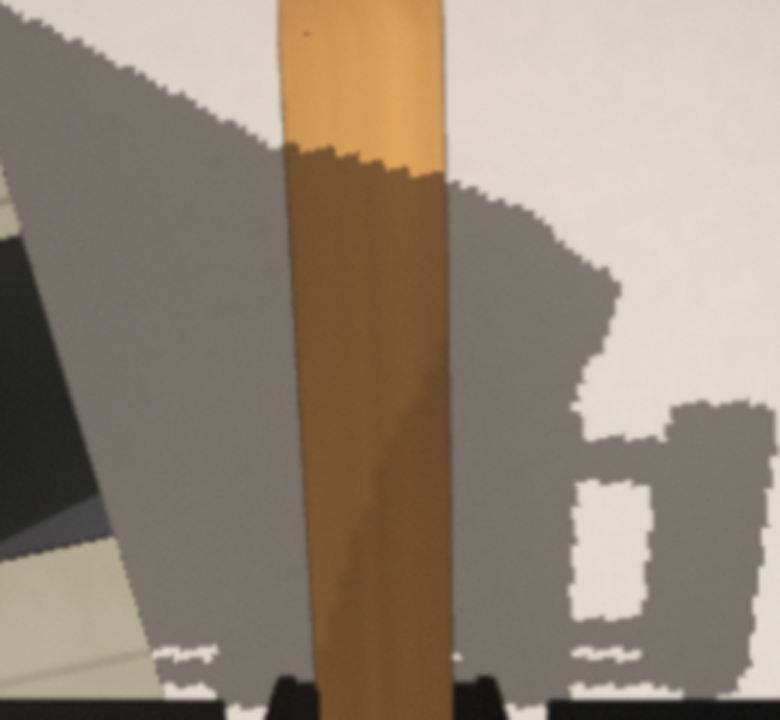

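```bash
python3 - <<'E'
from h import *
g=lambda u,v,z: pt("w6",130+(u+.5)/3-.5,(v+.5)/3-.5,z)
for z in (.053,):
  L=[g(316,640,z),g(281,50,z)];Rr=[g(453,640,z),g(442.5,50,z)]
  for p,q in (L,Rr): print(p.round(4),q.round(4),np.degrees(np.arctan2(*(q-p)[1::-1])))
  print("w",np.linalg.norm(L[0]-Rr[0]),np.linalg.norm(L[1]-Rr[1]))
  m0=(L[0]+Rr[0])/2;m1=(L[1]+Rr[1])/2
  F=np.array([.488,.1017,0]);n=np.array([.9763,-.2164,0])
  for m in(m0,m1): print("lateral off axis",(m-F)@n,"gauge x",(m-F)@np.array([.2164,.9763,0]))
  print(np.degrees(np.arctan2(*(m1-m0)[1::-1])), "tcp lat",(readout.state()['tcp_pos']-F)@n)
E
```

```text
[ 0.4334 -0.0906  0.053 ] [0.4522 0.011  0.053 ] 79.54202278131399
[ 0.4598 -0.0964  0.053 ] [0.4783 0.0052 0.053 ] 79.6504376318582
w 0.02697651222403249 0.026781494156341342
lateral off axis 0.0018119099017245923 gauge x -0.1995383870033008
lateral off axis -0.001962467838650224 gauge x -0.09630844748693017
79.59622796882768 tcp lat 0.0009364848471178565
```

Emit:
jog_arm --pt "-0.08 0 0 0.38 1" --pt "0 -0.4 0 0 1" --pt "0 -0.4 0 0 1" --pt "0 -0.3 0 0 1" --pt "0 0 0.25 0 1" --pt "0 0 0.2 0 1" --pt "0 0 0 0 1" --pt "0 0 0 0 1"

```text
t: 17.65
tcp_pos: [0.4458, -0.081, 0.0344]
eef_rot: [[0.968, -0.25, -0.002], [-0.25, -0.968, -0.0], [-0.001, 0.001, -1.0]]
contact_force: [0.1, 0.2, -0.2]
finger_gap: 0.0268
```

```bash
python3 - <<'E'
from h import *
s=readout.state();F=np.array([.488,.1017,0]);p=np.array(s['tcp_pos'])-F
print(s['tcp_pos'],"gx",p@[.2164,.9763,0],"lat",p@[.9763,-.2164,0],s['contact_force'],s['torque'])
E
```

```text
[ 0.44582109 -0.08104819  0.03437352] gx -0.18754456895198268 lat -0.001632559972772984 [ 0.07527692  0.22396026 -0.24846766] [-0.0709385   0.03861624 -0.01072288]
```

Emit:
jog_arm --pt "0 0 0.12 0 1" --pt "0 0 0 0 1" --pt "0 0 0 0 1"

```text
t: 17.9
tcp_pos: [0.4464, -0.0804, 0.0313]
eef_rot: [[0.969, -0.249, -0.0], [-0.249, -0.969, -0.0], [-0.0, 0.0, -1.0]]
contact_force: [0.6, -0.3, -0.4]
finger_gap: 0.0268
```

Emit:
jog_arm --pt "0 0 0.07 0 1" --pt "0 0 0 0 1" --pt "0 0 0 0 1"

```text
t: 18.15
tcp_pos: [0.4465, -0.0801, 0.0293]
eef_rot: [[0.969, -0.248, -0.0], [-0.248, -0.969, 0.0], [-0.0, -0.0, -1.0]]
contact_force: [0.2, -0.2, -1.2]
finger_gap: 0.0267
```

Emit:
jog_arm --pt "0 0 0.07 0 1" --pt "0 0 0 0 1" --pt "0 0 0 0 1"

```text
t: 18.4
tcp_pos: [0.4464, -0.0801, 0.0271]
eef_rot: [[0.969, -0.248, -0.0], [-0.248, -0.969, 0.0], [-0.0, -0.0, -1.0]]
contact_force: [0.6, -0.2, -0.3]
finger_gap: 0.027
```

Emit:
jog_arm --pt "0 0 0.05 0 1" --pt "0 0 0 0 1" --pt "0 0 0 0 1"

```text
t: 18.65
tcp_pos: [0.4464, -0.0801, 0.0256]
eef_rot: [[0.969, -0.248, -0.0], [-0.248, -0.969, 0.0], [-0.0, -0.0, -1.0]]
contact_force: [-0.5, -0.6, -0.7]
finger_gap: 0.0268
```

Emit:
jog_arm --pt "0 0 0.05 0 1" --pt "0 0 0 0 1" --pt "0 0 0 0 1"

```text
t: 18.9
tcp_pos: [0.4465, -0.0801, 0.0241]
eef_rot: [[0.969, -0.248, -0.0], [-0.248, -0.969, 0.0], [-0.0, -0.0, -1.0]]
contact_force: [0.1, -0.5, -0.5]
finger_gap: 0.0271
```

Emit:
jog_arm --pt "0 0 0.05 0 1" --pt "0 0 0 0 1" --pt "0 0 0 0 1"

```text
t: 19.15
tcp_pos: [0.4466, -0.0801, 0.0227]
eef_rot: [[0.969, -0.248, 0.0], [-0.248, -0.969, 0.0], [0.0, -0.0, -1.0]]
contact_force: [0.7, 0.1, -0.6]
finger_gap: 0.0268
```

Emit:
jog_arm --pt "0 0 0.04 0 1" --pt "0 0 0 0 1" --pt "0 0 0 0 1"

```text
t: 19.4
tcp_pos: [0.4466, -0.0802, 0.0215]
eef_rot: [[0.969, -0.249, 0.0], [-0.249, -0.969, 0.0], [0.0, -0.0, -1.0]]
contact_force: [-0.5, -0.5, 0.8]
finger_gap: 0.0267
```

Emit:
jog_arm --pt "0 0 0.04 0 1" --pt "0 0 0 0 1" --pt "0 0 0 0 1"

```text
t: 19.65
tcp_pos: [0.4466, -0.0802, 0.0203]
eef_rot: [[0.969, -0.249, 0.0], [-0.249, -0.969, 0.0], [0.0, -0.0, -1.0]]
contact_force: [-0.2, -0.4, 0.1]
finger_gap: 0.0272
```

```bash
python3 - <<'E'
from h import *
s=readout.state();print(s['contact_force'],s['torque'],s['tcp_pos'])
snap('wrist','w7'); show('w7',(130,0,390,160),3)
E
```

```text
[-0.18424371 -0.44482076  0.06782854] [-0.07771206  0.07066049  0.03352836] [ 0.446569   -0.08019693  0.02028546]
```

View pics/w7.png

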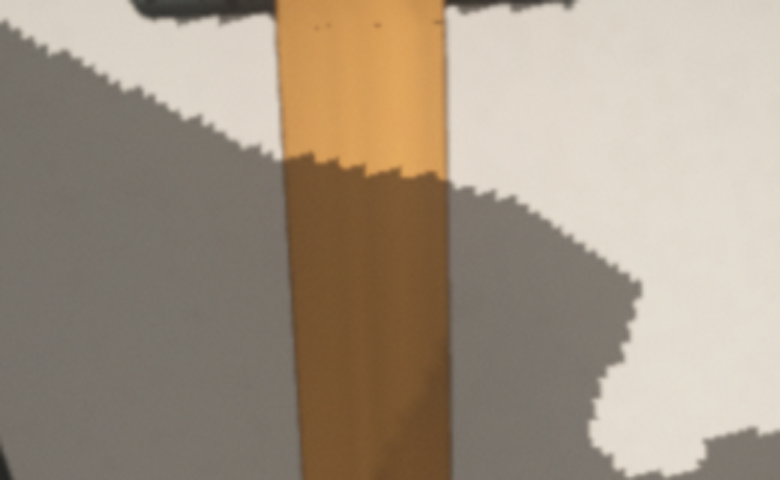

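The bar crosses the base's edge near row 5 of the image and has not touched the bed yet. I keep lowering in small steps.

Emit:
jog_arm --pt "0 0 0.03 0 1" --pt "0 0 0 0 1" --pt "0 0 0 0 1"

```text
t: 19.95
tcp_pos: [0.4465, -0.0802, 0.0194]
eef_rot: [[0.969, -0.248, 0.0], [-0.248, -0.969, 0.0], [0.0, -0.0, -1.0]]
contact_force: [0.0, -0.7, 0.4]
finger_gap: 0.0269
```

Emit:
jog_arm --pt "0 0 0.03 0 1" --pt "0 0 0 0 1" --pt "0 0 0 0 1"

```text
t: 20.2
tcp_pos: [0.4466, -0.0802, 0.0185]
eef_rot: [[0.969, -0.248, 0.0], [-0.248, -0.969, 0.0], [0.0, -0.0, -1.0]]
contact_force: [-0.2, -1.2, 1.0]
finger_gap: 0.0267
```

Emit:
jog_arm --pt "0 0 0.03 0 1" --pt "0 0 0 0 1" --pt "0 0 0 0 1"

```text
t: 20.45
tcp_pos: [0.4466, -0.0802, 0.0176]
eef_rot: [[0.969, -0.248, 0.0], [-0.248, -0.969, 0.0], [0.0, -0.0, -1.0]]
contact_force: [-0.5, -1.5, 1.3]
finger_gap: 0.0269
```

Emit:
jog_arm --pt "0 0 -0.06 0 1" --pt "-0.01 -0.22 0 0 1" --pt "-0.01 -0.22 0 0 1" --pt "-0.01 -0.22 0 0 1" --pt "0 0 0 0 1" --pt "0 0 0 0 1"

```text
t: 20.95
tcp_pos: [0.4508, -0.0594, 0.0194]
eef_rot: [[0.969, -0.246, -0.0], [-0.246, -0.969, 0.001], [-0.0, -0.001, -1.0]]
contact_force: [0.3, 0.8, 0.9]
finger_gap: 0.0269
```

```bash
cat > st.py <<'E'
from h import *
s=readout.state();F=np.array([.488,.1017,0]);p=np.array(s['tcp_pos'])-F;a=np.array([.2164,.9763,0]);n=np.array([.9763,-.2164,0]);f=np.array(s['contact_force'])
print(s['t'],"z",s['tcp_pos'][2],"gx %.2f lat %.2f mm"%(1e3*p@a,1e3*p@n),"F ax %.2f lat %.2f z %.2f"%(f@a,f@n,f[2]),np.round(s['torque'],2),s['finger_gap'])
E
python3 st.py
```

```text
20.95 z 0.019376574479346497 gx -165.33 lat -1.43 mm F ax 0.89 lat 0.11 z 0.95 [ 0.23 -0.01  0.06] 0.026917482669115818
```

Emit:
jog_arm --pt "-0.01 -0.2 0 0 1" --pt "-0.01 -0.2 0 0 1" --pt "-0.01 -0.2 0 0 1" --pt "0 0 0 0 1" --pt "0 0 0 0 1"

```text
t: 21.37
tcp_pos: [0.4545, -0.0421, 0.0194]
eef_rot: [[0.969, -0.247, 0.0], [-0.247, -0.969, 0.001], [0.0, -0.001, -1.0]]
contact_force: [-0.6, 0.7, 1.8]
finger_gap: 0.0269
```

```bash
python3 st.py
```

```text
21.3667 z 0.0194448948667319 gx -147.60 lat -1.61 mm F ax 0.58 lat -0.73 z 1.80 [ 0.39 -0.01 -0.05] 0.026928021296990633
```

Emit:
jog_arm --pt "0 -0.1 0 0 1" --pt "0 -0.1 0 0 1" --pt "0 -0.1 0 0 1" --pt "0 -0.1 0 0 1" --pt "0 0 0 0 1" --pt "0 0 0 0 1"

```text
t: 21.87
tcp_pos: [0.4566, -0.0341, 0.0195]
eef_rot: [[0.968, -0.25, -0.001], [-0.25, -0.968, -0.003], [0.0, 0.003, -1.0]]
contact_force: [-1.4, -6.3, 5.0]
finger_gap: 0.027
```

```bash
python3 st.py
```

```text
21.8667 z 0.01949712497836435 gx -139.40 lat -1.31 mm F ax -6.48 lat 0.03 z 5.00 [-1.47  0.44 -0.01] 0.026984987530435767
```

Emit:
jog_arm --pt "0 -0.1 0 0 1" --pt "-0.01 -0.1 0 0 1" --pt "0 0 0 0 1"

```text
t: 22.12
tcp_pos: [0.4577, -0.029, 0.0195]
eef_rot: [[0.968, -0.251, -0.001], [-0.251, -0.968, -0.004], [0.0, 0.004, -1.0]]
contact_force: [-1.6, -8.0, 4.8]
finger_gap: 0.0267
```

```bash
python3 st.py
```

```text
22.1167 z 0.01950015010506551 gx -134.19 lat -1.33 mm F ax -8.14 lat 0.16 z 4.82 [-1.76  0.51  0.02] 0.026702101963460345
```

Emit:
jog_arm --pt "0 -0.1 0 0 1" --pt "-0.01 -0.1 0 0 1" --pt "0 0 0 0 1"

```text
t: 22.37
tcp_pos: [0.4589, -0.0234, 0.0196]
eef_rot: [[0.968, -0.252, -0.0], [-0.252, -0.968, -0.004], [0.001, 0.004, -1.0]]
contact_force: [-1.0, -7.1, 6.3]
finger_gap: 0.0267
```

```bash
python3 st.py
```

```text
22.3667 z 0.019572569489306885 gx -128.40 lat -1.32 mm F ax -7.14 lat 0.52 z 6.32 [-1.7   0.44  0.02] 0.026730104922996923
```

Emit:
jog_arm --pt "0 -0.07 0 0 1" --pt "0 -0.07 0 0 1" --pt "0 0 0 0 1" --pt "0 0 0 0 1"

```text
t: 22.7
tcp_pos: [0.4603, -0.0188, 0.0197]
eef_rot: [[0.968, -0.251, 0.0], [-0.251, -0.968, -0.003], [0.001, 0.003, -1.0]]
contact_force: [-2.6, -8.3, 6.6]
finger_gap: 0.0268
```

```bash
python3 st.py
```

```text
22.7 z 0.019732614934581973 gx -123.62 lat -1.01 mm F ax -8.67 lat -0.74 z 6.61 [-1.74  0.54  0.05] 0.02675495598285076
```

Emit:
jog_arm --pt "0 -0.04 0 0 1" --pt "0 -0.04 0 0 1" --pt "0 0 0 0 1" --pt "0 0 0 0 1"

```text
t: 23.03
tcp_pos: [0.4608, -0.0168, 0.0197]
eef_rot: [[0.968, -0.251, -0.0], [-0.251, -0.968, -0.003], [0.001, 0.003, -1.0]]
contact_force: [-1.3, -9.3, 7.9]
finger_gap: 0.0272
```

```bash
python3 st.py
```

```text
23.0333 z 0.019743191330842947 gx -121.57 lat -0.96 mm F ax -9.36 lat 0.72 z 7.85 [-1.93  0.56 -0.01] 0.0271512383599543
```

Emit:
jog_arm --pt "0 0 -0.03 0 1" --pt "0 0 0 0 1" --pt "0 0 0 0 1"

```text
t: 23.28
tcp_pos: [0.4608, -0.0167, 0.0206]
eef_rot: [[0.968, -0.251, -0.0], [-0.251, -0.968, -0.003], [0.001, 0.003, -1.0]]
contact_force: [-2.0, -9.4, 6.9]
finger_gap: 0.027
```

```bash
python3 st.py
```

```text
23.2833 z 0.020639212319425383 gx -121.52 lat -0.95 mm F ax -9.59 lat 0.03 z 6.91 [-1.94  0.55 -0.01] 0.026955474466120708
```

Emit:
jog_arm --pt "0 -0.04 0 0 1" --pt "0 -0.04 0 0 1" --pt "0 0 0 0 1" --pt "0 0 0 0 1"

```text
t: 23.62
tcp_pos: [0.4614, -0.0144, 0.0206]
eef_rot: [[0.968, -0.251, -0.0], [-0.251, -0.968, -0.003], [0.001, 0.003, -1.0]]
contact_force: [-1.6, -8.3, 7.4]
finger_gap: 0.0268
```

```bash
python3 st.py
```

```text
23.6167 z 0.02059774694004528 gx -119.06 lat -0.88 mm F ax -8.44 lat 0.28 z 7.43 [-1.91  0.53  0.01] 0.02683110949846909
```

Emit:
jog_arm --pt "0 0 -0.04 0 1" --pt "0 0 0 0 1" --pt "0 0 0 0 1"

```text
t: 23.87
tcp_pos: [0.4614, -0.0142, 0.0218]
eef_rot: [[0.968, -0.251, -0.0], [-0.251, -0.968, -0.003], [0.001, 0.003, -1.0]]
contact_force: [-0.8, -8.1, 5.9]
finger_gap: 0.0268
```

```bash
python3 st.py
```

```text
23.8667 z 0.021768730534440478 gx -118.89 lat -0.91 mm F ax -8.08 lat 1.02 z 5.85 [-1.8   0.45  0.02] 0.02684351858367232
```

Emit:
jog_arm --pt "0 0 -0.04 0 1" --pt "0 0 0 0 1" --pt "0 0 0 0 1"

```text
t: 24.12
tcp_pos: [0.4614, -0.0139, 0.0229]
eef_rot: [[0.968, -0.251, -0.0], [-0.251, -0.968, -0.003], [0.001, 0.003, -1.0]]
contact_force: [-1.4, -6.7, 4.3]
finger_gap: 0.0271
```

```bash
python3 st.py; python3 -c "
from h import *
snap('wrist','w8',(130,0,390,240),3)"
```

```text
24.1167 z 0.02286651274357897 gx -118.66 lat -0.94 mm F ax -6.88 lat 0.06 z 4.26 [-1.77  0.4   0.04] 0.027079278257817526
```

View pics/w8.png

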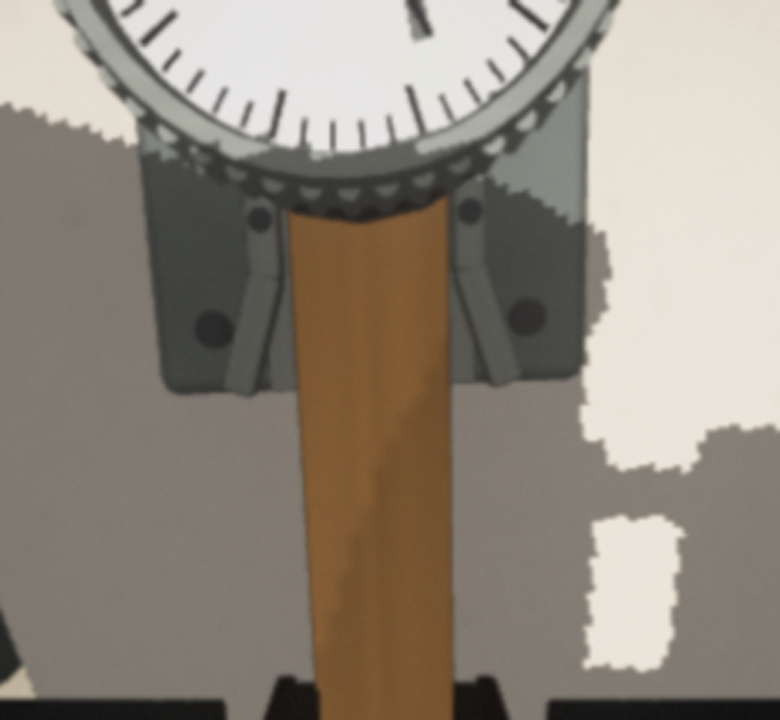

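The bar is in the channel between the rails, centred, and the needle has moved off, as expected. I raise the tail slightly to level the bar (12 pictures viewed so far).

Emit:
jog_arm --pt "0 0 -0.05 0 1" --pt "0 0 0 0 1" --pt "0 0 0 0 1"

```text
t: 24.42
tcp_pos: [0.4611, -0.013, 0.0239]
eef_rot: [[0.968, -0.25, -0.001], [-0.25, -0.968, -0.002], [-0.0, 0.002, -1.0]]
contact_force: [-1.0, -4.2, -1.0]
finger_gap: 0.0268
```

```bash
python3 st.py
```

```text
24.4167 z 0.02392979115077543 gx -117.80 lat -1.42 mm F ax -4.34 lat -0.09 z -0.98 [-1.2   0.16 -0.1 ] 0.02677212744699474
```

Emit:
jog_arm --pt "0 -0.04 0 0 1" --pt "0 0 0 0 1" --pt "0 0 0 0 1"

```text
t: 24.67
tcp_pos: [0.4613, -0.0118, 0.0238]
eef_rot: [[0.968, -0.25, -0.001], [-0.25, -0.968, -0.002], [-0.0, 0.002, -1.0]]
contact_force: [-0.6, -5.5, -0.4]
finger_gap: 0.0269
```

```bash
python3 st.py
```

```text
24.6667 z 0.023843399426153447 gx -116.61 lat -1.49 mm F ax -5.50 lat 0.59 z -0.41 [-1.25  0.24 -0.05] 0.0268932604815971
```

Emit:
jog_arm --pt "0 -0.03 0 0 1" --pt "0 0 0 0 1" --pt "0 -0.03 0 0 1" --pt "0 0 0 0 1" --pt "0 0 0 0 1"

```text
t: 25.08
tcp_pos: [0.4614, -0.0111, 0.0238]
eef_rot: [[0.968, -0.251, -0.001], [-0.251, -0.968, -0.003], [-0.001, 0.004, -1.0]]
contact_force: [-0.9, -7.2, -0.9]
finger_gap: 0.027
```

Emit:
jog_arm --pt "0 -0.03 0 0 1" --pt "0 0 0 0 1" --pt "0 0 0 0 1"

```text
t: 25.33
tcp_pos: [0.4614, -0.0109, 0.0237]
eef_rot: [[0.968, -0.251, -0.002], [-0.252, -0.968, -0.004], [-0.001, 0.004, -1.0]]
contact_force: [-1.3, -9.1, 0.0]
finger_gap: 0.027
```

Emit:
jog_arm --pt "0 -0.03 0 0 1" --pt "0 0 0 0 1" --pt "0 0 0 0 1"

```text
t: 25.58
tcp_pos: [0.4613, -0.0108, 0.0236]
eef_rot: [[0.968, -0.252, -0.002], [-0.252, -0.968, -0.005], [-0.001, 0.005, -1.0]]
contact_force: [-1.4, -10.2, -1.2]
finger_gap: 0.027
```

```bash
python3 st.py
```

```text
25.5833 z 0.02364469550892976 gx -115.64 lat -1.68 mm F ax -10.26 lat 0.88 z -1.20 [-2.6   0.46 -0.07] 0.026964214696045236
```

Emit:
jog_arm --pt "0 -0.02 0 0 1" --pt "0 0 0 0 1" --pt "0 0 0 0 1"

```text
t: 25.83
tcp_pos: [0.4614, -0.0108, 0.0236]
eef_rot: [[0.968, -0.252, -0.002], [-0.252, -0.968, -0.005], [-0.001, 0.006, -1.0]]
contact_force: [-2.1, -12.7, 0.0]
finger_gap: 0.0269
```

```bash
python3 st.py
```

```text
25.8333 z 0.023626785997227496 gx -115.58 lat -1.68 mm F ax -12.85 lat 0.65 z 0.04 [-2.93  0.56 -0.09] 0.026896808393247366
```

Emit:
jog_arm --pt "0 -0.02 0 0 1" --pt "0 0 0 0 1" --pt "0 0 0 0 1"

```text
t: 26.08
tcp_pos: [0.4613, -0.0107, 0.0236]
eef_rot: [[0.968, -0.253, -0.003], [-0.253, -0.968, -0.006], [-0.001, 0.006, -1.0]]
contact_force: [-2.3, -13.7, 0.1]
finger_gap: 0.0268
```

```bash
python3 st.py
```

```text
26.0833 z 0.023577042345190268 gx -115.50 lat -1.76 mm F ax -13.89 lat 0.77 z 0.14 [-3.18  0.64 -0.05] 0.026837011592995178
```

Emit:
jog_arm --pt "0 0.05 0 0 1" --pt "0 0 0 0 1" --pt "0 0 0 0 1"

```text
t: 26.33
tcp_pos: [0.4613, -0.0108, 0.0236]
eef_rot: [[0.968, -0.252, -0.002], [-0.252, -0.968, -0.004], [-0.001, 0.005, -1.0]]
contact_force: [-1.9, -10.7, -0.1]
finger_gap: 0.027
```

```bash
python3 st.py
```

```text
26.3333 z 0.023645992065236852 gx -115.57 lat -1.69 mm F ax -10.90 lat 0.44 z -0.09 [-2.48  0.46 -0.08] 0.026963532490373036
```

Emit:
jog_arm --pt "0 0.03 0 0 1" --pt "0 0 0 0 1" --pt "0 0 0 0 1"

```text
t: 26.58
tcp_pos: [0.4614, -0.0108, 0.0237]
eef_rot: [[0.968, -0.251, -0.002], [-0.251, -0.968, -0.004], [-0.001, 0.004, -1.0]]
contact_force: [-1.3, -8.5, -1.0]
finger_gap: 0.027
```

```bash
python3 st.py
```

```text
26.5833 z 0.02372188913133655 gx -115.63 lat -1.61 mm F ax -8.56 lat 0.56 z -0.96 [-2.03  0.33 -0.1 ] 0.027033757009255793
```

Emit:
jog_arm --pt "0 0 0 0 0.35" --pt "0 0 0 0 0.3" --pt "0 0 0 0 0.2" --pt "0 0 0 0 0" --pt "0 0 0 0 -0.3" --pt "0 0 0 0 -0.3" --pt "0 0 0 0 -0.3"

```text
t: 27.17
tcp_pos: [0.4628, -0.0071, 0.0243]
eef_rot: [[0.969, -0.248, 0.0], [-0.248, -0.969, 0.0], [0.0, -0.0, -1.0]]
contact_force: [0.9, -0.2, 0.4]
finger_gap: 0.0526
```

```bash
python3 st.py; python3 -c "
from h import *
snap('wrist','w9',(130,0,390,240),3)"
```

```text
27.1667 z 0.02425170429827622 gx -111.70 lat -1.06 mm F ax -0.01 lat 0.90 z 0.40 [-0.06  0.13 -0.02] 0.05258396210204256
```

The picture limit is reached, so I retreat and check the result with image code only.

Emit:
jog_arm --pt "0 0 0 0 -0.5" --pt "0 0 -0.3 0 -0.6" --pt "0 0 -0.6 0 -1" --pt "0 0 -0.9 0 -1" --pt "0 0.3 -0.9 0 -1" --pt "0 0.9 -0.9 0 -1" --pt "0 0.95 0 0 -1" --pt "0 0.95 0 0 -1" --pt "0 0.95 0 0 -1" --pt "0 0 0 0 -1"

```text
t: 28.05
tcp_pos: [0.4309, -0.1305, 0.1334]
eef_rot: [[0.967, -0.257, 0.001], [-0.257, -0.967, -0.002], [0.002, 0.001, -1.0]]
contact_force: [-0.5, 0.2, -0.2]
finger_gap: 0.0869
```

Emit:
jog_arm --pt "0 0 0 0 -1" --pt "0 0 0 0 -1" --pt "0 0 0 0 -1"

```text
t: 28.3
tcp_pos: [0.4328, -0.1241, 0.1323]
eef_rot: [[0.969, -0.247, 0.0], [-0.247, -0.969, 0.001], [-0.0, -0.001, -1.0]]
contact_force: [0.4, 0.5, -0.0]
finger_gap: 0.0869
```

```bash
cat > chk.py <<'E'
from h import *
import sys
fn=sys.argv[1]; s=readout.state(); print(s['tcp_pos'])
F=np.array([.488,.1017,0]);a=np.array([.2164,.9763,0]);n=np.array([.9763,-.2164,0])
for cam in ("wrist","top"):
  snap(cam,fn+cam); im=load(fn+cam)['pixels']; h=cv2.cvtColor(im,cv2.COLOR_BGR2HSV)
  m=cv2.inRange(h,(8,90,40),(22,255,255)); k,l,st,ce=cv2.connectedComponentsWithStats(m)
  for i in range(1,k):
    if st[i,4]<150: continue
    pix=np.argwhere(l==i)[:,::-1].astype(float); P=np.array([pt(fn+cam,u,v,.0275 if cam=="wrist" else .02) for u,v in pix])
    q=P-F; gx=q@a; la=q@n
    if abs(np.median(la))<.03: 
      sel=np.abs(la-np.median(la))<.006
      print(cam,"new bar tail gx",np.sort(gx)[:3].round(4),np.percentile(gx[sel],1).round(4),"lat",np.median(la).round(4),"yaw off",np.degrees(np.polyfit(gx,la,1)[0]).round(2),st[i].tolist())
    else: print(cam,"other",P.mean(0).round(4),st[i].tolist())
E
python3 chk.py c1
```

```text
[ 0.43279628 -0.12407299  0.13230196]
wrist new bar tail gx [-0.1333 -0.1332 -0.1332] -0.1327 lat -0.0003 yaw off 0.15 [240, 0, 34, 90, 2800]
wrist other [ 0.5797 -0.1499  0.0275] [388, 135, 40, 99, 2631]
wrist other [ 0.2505 -0.1566  0.0275] [92, 246, 25, 48, 337]
wrist other [ 0.5827 -0.2474  0.0275] [411, 247, 16, 47, 290]
wrist other [ 0.5331 -0.2904  0.0275] [235, 302, 277, 19, 3224]
top other [0.8412 0.7236 0.02  ] [0, 44, 30, 77, 1529]
top other [ 0.7218 -0.2402  0.02  ] [291, 129, 96, 18, 1116]
top new bar tail gx [0.2764 0.277  0.2774] 0.2781 lat 0.0127 yaw off -3.15 [69, 162, 39, 31, 980]
top other [0.5306 0.5539 0.02  ] [21, 173, 42, 37, 801]
top other [ 0.5873 -0.1828  0.02  ] [287, 182, 59, 10, 394]
top new bar tail gx [-0.1283 -0.1281 -0.1276] -0.1274 lat -0.0019 yaw off 0.38 [208, 216, 45, 20, 372]
```

Emit:
jog_arm --pt "0 -0.9 -0.5 0 -1" --pt "0 -0.9 -0.5 0 -1" --pt "0 -0.9 0 0 -1" --pt "0 -0.9 0 0 -1" --pt "0 -0.3 0 0 -1" --pt "0 0 0 0 -1" --pt "0 0 0 0 -1"

```text
t: 28.98
tcp_pos: [0.4612, -0.0121, 0.1619]
eef_rot: [[0.969, -0.247, -0.001], [-0.247, -0.969, -0.001], [-0.001, 0.001, -1.0]]
contact_force: [-0.1, 0.1, -0.2]
finger_gap: 0.0871
```

```bash
python3 - <<'E'
from h import *
print(readout.state()['tcp_pos'])
snap('wrist','c2')
def polar(fn,c,label):
  im=cv2.cvtColor(load(fn)['pixels'],cv2.COLOR_BGR2GRAY).astype(np.float32)
  out={}
  for r in (8,11,14,16,18,20,22):
    th=np.arange(0,360,3); uv=np.array([proj(fn,[c[0]+r*1e-3*np.cos(np.radians(t)),c[1]+r*1e-3*np.sin(np.radians(t)),.095]) for t in th],np.float32)
    v=cv2.remap(im,uv[:,:1],uv[:,1:],cv2.INTER_LINEAR)[:,0]; d=v/np.maximum(cv2.medianBlur(np.tile(v.astype(np.uint8),3).reshape(-1,1).repeat(1,1),5)[120:240,0],1)
    i=np.argsort(v)[:8]; print(label,r,[(int(th[j])if th[j]<180 else int(th[j])-360,int(v[j])) for j in i])
polar('w4',(.488,.1017),'before')
polar('c2',(.488,.1017),'now')
# master: pixels in top view that changed
a=load('top0')['pixels'].astype(int);snap('top','c2t');b=load('c2t')['pixels'].astype(int)
P=[]
m=(np.abs(a-b).max(2)>18).astype(np.uint8);k,l,st,ce=cv2.connectedComponentsWithStats(m)
for i in range(1,k):
  if st[i,4]>60: print(st[i],pt('c2t',*ce[i],.01).round(3))
E
```

```text
[ 0.46119369 -0.01205242  0.16193416]
before 8 [(-12, 53), (-15, 53), (-9, 57), (-18, 67), (-6, 76), (-21, 79), (-3, 89), (-24, 91)]
before 11 [(-12, 57), (-15, 60), (-9, 70), (-18, 78), (-6, 90), (-21, 93), (-84, 94), (-81, 94)]
before 14 [(-12, 69), (-15, 77), (-9, 91), (-96, 93), (-18, 93), (-75, 93), (-78, 93), (-99, 93)]
before 16 [(-12, 79), (-15, 82), (-78, 91), (-75, 92), (-81, 92), (-72, 92), (-69, 93), (-87, 93)]
before 18 [(-15, 60), (-12, 67), (-18, 88), (-78, 91), (-72, 91), (-81, 91), (-75, 91), (-84, 92)]
before 20 [(-15, 38), (-12, 59), (-18, 69), (-120, 74), (-84, 76), (-51, 80), (-156, 80), (-48, 80)]
before 22 [(-15, 33), (-12, 37), (-18, 40), (-9, 54), (-120, 65), (-21, 68), (-84, 68), (-156, 70)]
now 8 [(-63, 50), (-66, 55), (-60, 59), (-69, 65), (-57, 73), (-72, 79), (-54, 86), (-75, 89)]
now 11 [(-63, 61), (-66, 68), (-60, 70), (-69, 84), (-57, 86), (-72, 93), (-54, 95), (-105, 95)]
now 14 [(-63, 64), (-66, 71), (-60, 80), (-69, 87), (-57, 94), (-72, 94), (-78, 94), (-87, 94)]
now 16 [(-63, 71), (-66, 76), (-60, 84), (-69, 92), (-75, 93), (-81, 93), (-72, 93), (-78, 93)]
now 18 [(-15, 77), (-78, 92), (-18, 92), (-84, 92), (-81, 92), (-75, 93), (-63, 93), (-72, 93)]
now 20 [(-15, 44), (-12, 66), (-18, 75), (-84, 75), (-120, 76), (-156, 76), (-87, 82), (-48, 84)]
now 22 [(-15, 39), (-12, 41), (-18, 42), (-120, 65), (-21, 67), (-84, 70), (-156, 71), (-9, 71)]
[ 148   77   49   96 1277] [0.727 0.225 0.01 ]
[ 203   86  160   47 2196] [ 0.793 -0.116  0.01 ]
[ 264  144  119  128 7687] [ 0.52  -0.221  0.01 ]
[  136   159   142   225 17626] [0.342 0.066 0.01 ]
[164 180  30  16 127] [0.558 0.176 0.01 ]
[   0  188  179   68 1906] [0.426 0.372 0.01 ]
[225 377  17   7  90] [ 0.094 -0.006  0.01 ]
```

```bash
python3 - <<'E'
from h import *
im=cv2.cvtColor(load('c1wrist')['pixels'],cv2.COLOR_BGR2HSV)
im2=cv2.cvtColor(load('c2')['pixels'],cv2.COLOR_BGR2HSV)
a=np.array([.2164,.9763]);n=np.array([.9763,-.2164]);c=np.array([.585,.013])
for nm,I in (('c1wrist',im),('c2',im2)):
  for L in (-70,-50,-30,0,30,60,75):
    row=[]
    for w in range(-35,36,5):
      u,v=proj(nm,[*(c+L*1e-3*a+w*1e-3*n),.01]); 
      row.append(tuple(int(x) for x in I[int(v),int(u),1:]) if 0<=u<511 and 0<=v<383 else None)
    print(nm,L,[r and r[0] for r in row],[r and r[1] for r in row])
E
```

```text
c1wrist -70 [26, 25, 28, 26, 22, 7, 8, 9, 11, 11, 22, 26, 25, 28, 25] [185, 184, 184, 184, 59, 140, 124, 135, 136, 114, 150, 183, 183, 182, 183]
c1wrist -50 [26, 26, 26, 25, 17, 12, 10, 10, 9, 13, 25, 27, 27, 27, 31] [183, 183, 183, 182, 61, 150, 147, 148, 149, 141, 174, 181, 181, 182, 179]
c1wrist -30 [25, 26, 27, 28, 18, 12, 14, 12, 10, 11, 29, 33, 28, 26, 26] [181, 180, 181, 181, 57, 151, 147, 148, 150, 141, 175, 168, 179, 178, 176]
c1wrist 0 [27, 29, 27, 28, 19, 12, 9, 11, 10, 13, 28, 30, 27, 26, 25] [178, 178, 177, 176, 55, 148, 142, 145, 147, 140, 163, 168, 173, 174, 171]
c1wrist 30 [None, None, None, None, None, None, None, None, None, None, None, None, None, None, None] [None, None, None, None, None, None, None, None, None, None, None, None, None, None, None]
c1wrist 60 [None, None, None, None, None, None, None, None, None, None, None, None, None, None, None] [None, None, None, None, None, None, None, None, None, None, None, None, None, None, None]
c1wrist 75 [None, None, None, None, None, None, None, None, None, None, None, None, None, None, None] [None, None, None, None, No
[... 349 characters left out ...]
2 -30 [29, 30, 32, 32, 26, 8, 10, 12, 11, 10, 25, 30, 29, 27, 26] [96, 95, 96, 96, 99, 154, 153, 155, 157, 147, 174, 184, 182, 188, 185]
c2 0 [32, 32, 32, 32, 15, 10, 10, 11, 10, 14, 29, 30, 26, 25, 26] [95, 96, 96, 96, 68, 157, 153, 157, 159, 151, 173, 185, 187, 184, 185]
c2 30 [25, 26, 26, 26, 19, 10, 10, 11, 13, 12, 26, 26, 26, 25, 26] [185, 185, 186, 185, 68, 155, 151, 157, 158, 152, 174, 183, 183, 184, 185]
c2 60 [26, 26, 26, 26, 13, 10, 12, 12, 12, 10, 26, 28, 26, 28, 26] [185, 183, 185, 184, 97, 152, 150, 155, 154, 149, 179, 183, 183, 183, 183]
c2 75 [28, 28, 26, 26, 11, 11, 11, 11, 13, 11, 27, 25, 27, 27, 29] [184, 185, 184, 183, 134, 138, 141, 139, 139, 143, 181, 181, 181, 181, 182]
```

The master bar lies where intended, with straight edges of constant width along its whole length, so it is flat. I hand in.

```bash
python3 st.py; python3 -c "
from station import arm
print(arm.sign_off())"
```

```text
29.0833 z 0.16200670273462295 gx -118.18 lat -1.45 mm F ax -0.94 lat -0.12 z 1.01 [-0.12  0.14  0.02] 0.08695432418715172
the job is handed in; nothing more can be done
None
```

The dial was zeroed on the master bar, the master was laid on the worktop, and the thick guide bar was slid in under the foot against the stop. I handed the job in at about 29 s. `sign_off` gives no verdict, so what follows is my own checking.

- **Dial:** I turned the rim 69° counter-clockwise and let go. A picture then showed the needle tip on the arrowhead. In the last check the arrowhead was still at the same angle.
- **Master bar:** I drew it out and released it about 7 mm above the worktop, between the gauge and the notebook. Its middle is about 0.13 m from the foot. Its outline measured straight and even in width, so I take it as flat.
- **Thick bar:** I told it from the thin one by its side face and apparent length. It slipped slightly in the grip, so I levelled it partway in. At its final place the push went rigid at 13.9 N. With about 5 N of drag, that puts roughly 9 N on the stop, which is an estimate because the stop force itself is not reported.
- **After release:** The needle stands 50° (0.87 rad) past the arrowhead, against 0.9 rad expected for a flat 11.5 mm bar. The tail puts the bar's origin at about -53 mm, which agrees with where the push stopped.

**Not fully confirmed:**
- I could not measure that the nose still touches the stop after release.
- The top camera put the tail about 5 mm further in than the wrist camera did. I trusted the wrist camera because the hand may have hidden the tail from above.
- My 12 viewed pictures were used up before release, so the last checks were done by image code only.

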